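# Fill the watch tray and stack the emptied one

### The job

Lift the watch that stands alone in its tray and set it down gently, dial up, in the free middle compartment of the tray that holds two watches, so that this tray is full. Then put the emptied tray squarely on top of the pile of empty trays, lying flat and lined up with it. Leave the tools and other things on the bench where they are.

Things in the scene. Friction and masses are not known exactly. Their poses are not given: they have to be found in the camera images.
- lone_watch_mid (a point): Steel watch with a blue dial and a brown link strap, closed round a cream cuff on a foot plate; in all 54 (x) by 50 (y) by 70 (z) mm, 0.17 kg. Point: its centre, 35 mm above its foot. z: up through the dial. The strap's sides, 50 mm apart across y and 22 mm wide, are upright 18 to 46 mm above its foot: pinch there, tips above the tray rim. It starts in the +x end of the one-watch tray.
- watch_a_mid (a point): Steel watch with a black dial and steel bracelet, same cuff, size and axes as the lone watch (point at its centre, 35 mm above its foot). It stands in the -x end compartment of tray_two and stays there.
- watch_b_mid (a point): Gold watch with a white dial and gold bracelet, same cuff, size and axes as the lone watch (point at its centre, 35 mm above its foot). It stands in the +x end compartment of tray_two and stays there.
- tray_two: Dark wooden tray that holds two watches; 206 (x) by 62 (y) by 18 (z) mm, about 0.09 kg. Origin: centre of its underside. Three compartments in a row along x, centres at x = -67.7, 0 and +67.7 mm, y = 0, each 64.7 (x) by 56 (y) mm inside; the middle one is free. A watch standing in one has its centre point 40 mm above the tray's underside.
- tray_two_mid (a point): Centre of tray_two, half-way up (9 mm above its underside), same axes. Its floor is 5 mm thick, walls and the two dividers 3 mm thick; rim 18 mm, dividers 16 mm above the underside.
- tray_one_mid (a point): Centre, half-way up (9 mm above its underside), of the tray that holds the lone watch. Same kind of tray as tray_two: 206 (x) by 62 (y) by 18 (z) mm, about 0.09 kg; x along its length. Empty, it can be pinched across its 62 mm width at mid-length.
- pile_top_mid (a point): Centre, half-way up (9 mm above its underside), of the upper of two empty trays of the same kind that make the pile; x along its length; its rim is 9 mm above this point (36 mm above the bench). It lies loose.
- pile_low_mid (a point): The same point of the lower tray of the pile, which lies loose on the bench.
- loupe: Black eye loupe, 33 mm across, 30 mm high; origin under its centre. Bystander.
- tweezers: Steel tweezers, 125 mm long along x, 8 mm high; origin under the middle. Bystander.
- blower: Dark rubber dust blower standing up, 62 mm across, 118 mm high; origin under its centre. Bystander.
- oil_jar: Amber glass jar with black cap, 44 mm across, 62 mm high; origin under its centre. Bystander.
- movement_cover: Round black dish with clear dust cover and knob, 84 mm across, 46 mm high; origin under its centre. Bystander.
- alarm_clock: Red twin-bell alarm clock, about 90 mm wide and 130 mm high; origin under its centre. Bystander.
- case_wrench: Case-back wrench with blue handle, 200 mm long along x, 22 mm high; origin under the middle of its bar. Bystander.
Things that resemble listed ones, but are neither listed nor needed, are in the scene too. What is shaped like the part that bears lone_watch_mid but red is not meant. Leave any orange look-alike of the part that bears tray_one_mid alone.

How it is judged:
On the way:
1. the lone watch stands in the free middle compartment (x of lone_watch_mid in the frame of tray_two between -0.009 and 0.009 m and y of lone_watch_mid in the frame of tray_two between -0.007 and 0.007 m and z of lone_watch_mid in the frame of tray_two between 0.036 and 0.044 m and angle between lone_watch_mid's own z axis and vertical below 0.12 rad), for 0.2 s.
At the end, for the whole second after the job is handed in: Tray_two flat on the bench, its three watches upright (0.12 rad) in their compartments (9 mm along, 7 mm across, 4 mm in height). Emptied tray flat on the pile, within 15 mm and 0.15 rad (half turn allowed); the pile's trays likewise on each other. All at rest, released (all of step 1 and x of watch_a_mid in the frame of tray_two between -0.0767 and -0.0587 m and y of watch_a_mid in the frame of tray_two between -0.007 and 0.007 m and z of watch_a_mid in the frame of tray_two between 0.036 and 0.044 m and angle between each of watch_a_mid, watch_b_mid's own z axis and vertical below 0.12 rad and x of watch_b_mid in the frame of tray_two between 0.0587 and 0.0767 m and y of watch_b_mid in the frame of tray_two between -0.007 and 0.007 m and z of watch_b_mid in the frame of tray_two between 0.036 and 0.044 m and height (world z) of tray_two_mid between 0.005 and 0.013 m and angle between tray_two_mid's own z axis and vertical below 0.05 rad and x of tray_one_mid in the frame of pile_top_mid between -0.015 and 0.015 m and y of tray_one_mid in the frame of pile_top_mid between -0.015 and 0.015 m and z of tray_one_mid in the frame of pile_top_mid between 0.014 and 0.022 m and angle between the x axis of tray_one_mid and the x axis of pile_top_mid, either way round below 0.15 rad and x of pile_top_mid in the frame of pile_low_mid between -0.015 and 0.015 m and y of pile_top_mid in the frame of pile_low_mid between -0.015 and 0.015 m and z of pile_top_mid in the frame of pile_low_mid between 0.014 and 0.022 m and angle between the x axis of pile_top_mid and the x axis of pile_low_mid, either way round below 0.15 rad and angle between tray_one_mid's own z axis and vertical below 0.06 rad and height (world z) of pile_low_mid between 0.005 and 0.013 m and linear speed of each of lone_watch, tray_one, tray_two, pile_top below 0.02 m/s); the robot touches nothing.
It fails at once if the lone watch is dropped (falls free of the fingers, from about 20 mm or more) (contact force between lone_watch and the fingers below 0.5 N and linear speed of lone_watch above 0.6 m/s).
It fails at once if the lone watch is pushed hard (over 80 N) against a tray or another watch (contact force between lone_watch and tray_two above 80 N or contact force between lone_watch and tray_one above 80 N or contact force between lone_watch and watch_a above 80 N or contact force between lone_watch and watch_b above 80 N).
It fails at once if a watch is tipped by more than 45 degrees (angle between any of lone_watch_mid, watch_a_mid, watch_b_mid's own z axis and vertical above 0.785 rad).
It fails at once if a bystander is moved by more than 30 mm (distance of any of loupe, tweezers, blower, oil_jar, movement_cover, alarm_clock, case_wrench from where it was at the start of the episode above 0.03 m).
It also fails if it takes over 72 s, if anything falls off the work surface, if the arm or the gripper's body presses on something with over 40 N, if the wrist force passes 120 N, or if a joint passes its speed limit or range.

### The arm

A 6-joint arm with a two-finger parallel gripper is mounted at the origin on the work surface. World frame = base frame: x ahead of the robot, y to its left, z up, the work surface at z = 0. Lengths are in m, angles in rad, forces in N, time in s.
With the tool pointing down it reaches from about 0.275 to 0.75 m from the base axis. Payload 10.2 kg.
Tool frame: the origin (TCP) lies at the very end of the fingers, on their centre line; the grasp point (between the pads) lies 19 mm behind it; z points along the fingers, y is the line along which they close (so a half turn about z gives the same grasp; the last joint's range is limited). The gripper opens to 85 mm and grips with 20 to 120 N. Pads are 22 mm wide; open, the fingers measure 114 mm over their backs; the gripper's body (76 mm by 85 mm) begins 54 mm behind the grasp point. The pads swing forward as they close: fully open they stand 13 mm farther back than shut.
Start: joints at [1.044, 0.313, 1.498, -0, 1.331, -0.223], TCP at [0.157, 0.501, 0.231] pointing down, gripper open.
Joint ranges: [-2.94, 2.94], [-0.97, 2.17], [0.19, 2.56], [-1.23, 4.37], [0.02, 3.11], [-2.88, 2.88]. Speed limits (rad/s): [2.39, 2.39, 3.01, 3.14, 3.14, 3.14].

### API

Orientations are given as a 3x3 rotation matrix whose columns are the frame's x, y, z axes.
In Python, from workcell import ctrl, viewer gives the robot as it stands. The module is installed in compiled form; this text tells all that it offers.
- The arm moves only by the tool play_rows, never from a script. Its argument "steps" is one flat list of numbers, 7 for each row, row after row: the turn, a rotation vector about the tool's x, y, z as a fraction of full scale, then the shift along the tool's x, y, z as a fraction of full scale, then the closure, from -1 (fully open) to 1 (shut). In form: [rx, ry, rz, dx, dy, dz, jaw, rx, ry, rz, dx, dy, dz, jaw, ...]. A call has exactly 5 rows; each row shifts and turns the commanded pose from where the row before left it, along the tool's axes as they then stand; what a row does not reach is not made up. Full scale, the value 1, is 20 cm for a shift and 90 degrees for a turn. A row lasts 1/8 s, in which the tool goes at most 62.5 mm and 10.7 degrees, less where a joint would pass 70% of its speed; a pose out of reach is approached as far as the arm can. A call with a number of a shift or a turn outside -1 to 1 is refused whole. A call with a gripper value outside its range is refused whole. The fingers move at their own pace and stop on an object; the grip force is fixed at half the most. Time passes only in rows, so rows that do not move let the fingers close, or fill a call up. It gives the time, the measured TCP pose, the force, the opening and the grip force at its end, in the units of the state.
- ctrl.get_state(): the state, without advancing time (a new reading comes with each control period).
- viewer.read_camera(name): name is "scene" or "top" or "wrist"; returns the picture (384x512x3 uint8, blue, green, red); there is no depth.
- viewer.camera_model(name): a dict with "camera_matrix" (3x3 intrinsics, pixels), "extrinsics" (4x4, takes a point from world to camera coordinates). Camera axes: x right, y down, z forward; pixel columns grow to the right and rows downward; lengths in m; the calibration is good to about 2 mm. The wrist camera is an equidistant fisheye: a pixel r from the principal point sees the ray r / f radians off the axis. A picture is of the moment at which its call begins: read the wrist's pose just before it. camera_model takes no time and is no camera call; for the wrist camera it gives the pose at the moment of the call.
- ctrl.close_job(): hands the job in; it is judged then, once.
The state is a dict: "t": time; "joints": joint angles; "joint_velocities": joint speeds; "joint_torque": joint torques, N m; "ee_pos": TCP position; "orientation": TCP orientation; "contact_force": force on the tool from outside, world axes, zero at the start; "ft_torque": the same for the moment, N m; "gripper_width": opening from 0.0 (shut) to 1.0 (fully open); "grasp_force": force on a finger pad.
Only numpy, scipy, OpenCV 4.12 (cv2) and the standard library are available. Lean on these libraries where they do the work, as an engineer would, in place of code of your own. Each camera call takes 0.05 s, during which the arm holds its last target. There are 200 camera calls.

## Working session

There is one attempt and no reset: what is moved stays moved. The work goes in short steps, Python scripts to look and compute and a tool call to move; the robot and the scene stay as the last step left them, time stands still between calls to the robot, and variables do not carry over. Pictures are saved under pics/ and viewed, at most 10 in all, crops included, and the job is handed in when it is done.

Besides the shell and the picture viewer there is one more tool, called as name(argument=value, ...) on one line, values as JSON. play_rows: Moves the arm, as the interface text tells. Shift numbers are shares of 20 cm and turn numbers shares of 90 degrees, none past 1 either way. Its arguments: {"type":"object","properties":{"steps":{"type":"array"}},"required":["steps"]}

```bash
mkdir -p pics
cat > h.py <<'E'
import numpy as np, cv2
from workcell import ctrl, viewer
def ray(name,u,v):
    m=viewer.camera_model(name);K=np.array(m["camera_matrix"]);T=np.array(m["extrinsics"])
    x=(u-K[0,2])/K[0,0];y=(v-K[1,2])/K[1,1]
    if name=="wrist":
        r=np.hypot(x,y); s=np.sin(r)/r if r>1e-9 else 1; d=np.array([x*s,y*s,np.cos(r)])
    else: d=np.array([x,y,1.])
    R=T[:3,:3]; return -R.T@T[:3,3], R.T@d
def plane(name,u,v,z):
    c,d=ray(name,u,v); return c+d*(z-c[2])/d[2]
def proj(name,p):
    m=viewer.camera_model(name);K=np.array(m["camera_matrix"]);T=np.array(m["extrinsics"])
    q=T[:3,:3]@p+T[:3,3]
    if name=="wrist":
        r=np.hypot(q[0],q[1]);t=np.arctan2(r,q[2]);q=np.array([q[0]/r*t,q[1]/r*t,1])
    else:q=q/q[2]
    return (K@q)[:2]
E
python3 - <<'E'
from h import *
for n in("scene","top"):
    im=viewer.read_camera(n);cv2.imwrite(f"pics/{n}0.png",im)
    cv2.imwrite(f"pics/{n}0v.png",cv2.resize(im,(768,576),interpolation=cv2.INTER_CUBIC))
    m=viewer.camera_model(n);T=np.array(m["extrinsics"]);print(n,np.round(m["camera_matrix"],1).tolist(),np.round(-T[:3,:3].T@T[:3,3],3),np.round(T[:3,:3],3).tolist())
s=ctrl.get_state();print(s["t"],s["ee_pos"],np.round(s["orientation"],3).tolist(),s["gripper_width"])
E
```

```text
scene [[428.2, 0.0, 258.6], [0.0, 428.2, 198.3], [0.0, 0.0, 1.0]] [ 1.314 -0.418  0.815] [[0.446, 0.895, -0.018], [0.55, -0.289, -0.783], [-0.706, 0.339, -0.622]]
top [[374.7, 0.0, 261.2], [0.0, 374.7, 191.8], [0.0, 0.0, 1.0]] [2.350e-01 1.000e-03 1.346e+00] [[-0.024, -1.0, -0.008], [-0.983, 0.026, -0.182], [0.182, 0.004, -0.983]]
0.1 [0.15696183 0.50074158 0.23080187] [[-0.954, 0.299, -0.001], [0.299, 0.954, -0.001], [0.0, -0.001, -1.0]] 0.9969160019452116
```

View pics/top0v.png

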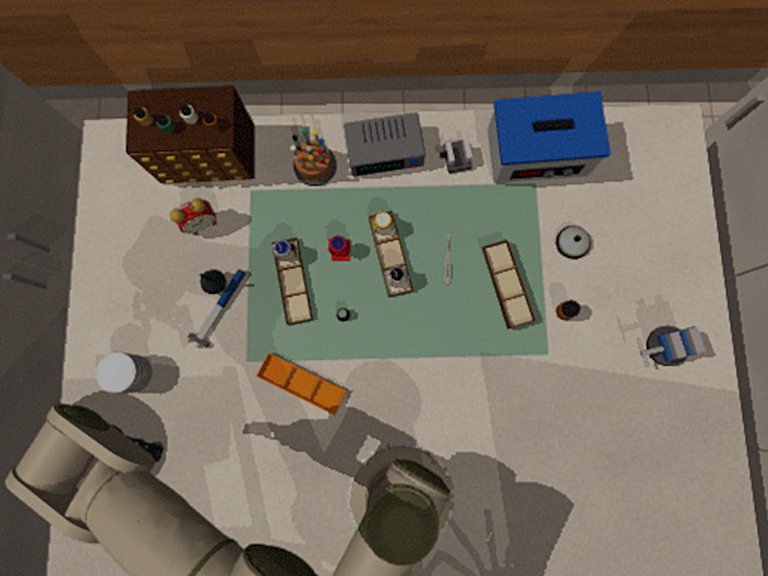

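View pics/scene0v.png

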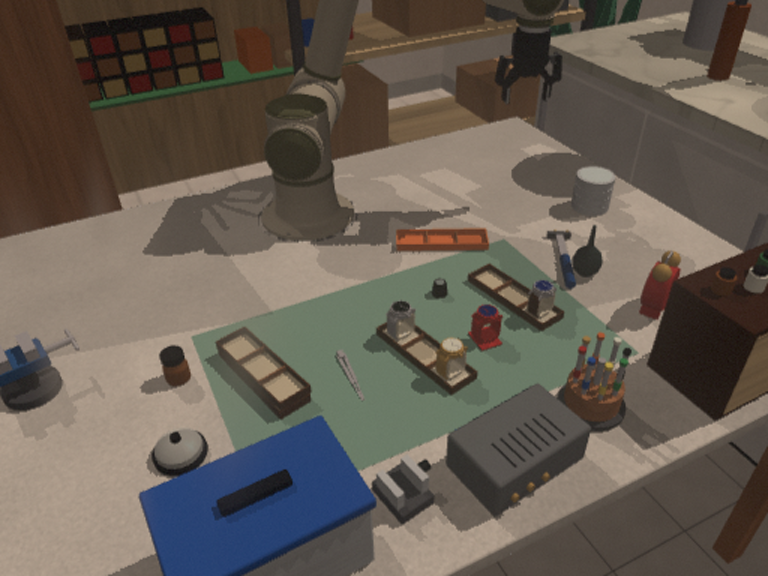

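The top view (768 px scale) shows tray_one at about (292,281), with the lone blue-dial watch at its upper end (286,250). Tray_two is at (391,254), its middle free, and the pile is at (509,284). The decoys are the red watch at (339,248) and the orange tray at (302,383). The scene view agrees. Next I take rough positions and plan a wrist-camera look.

```bash
cat > m.py <<'E'
from h import *
def trays(im):
    hsv=cv2.cvtColor(im,cv2.COLOR_BGR2HSV)
    green=cv2.inRange(hsv,(60,40,30),(90,255,255))
    return green,hsv
E
python3 - <<'E'
from h import *
pts={"one":(292,282),"two":(391,254),"pile":(509,284)}
for k,(u,v) in pts.items(): print(k,np.round(plane("top",u/1.5,v/1.5,.036 if k=="pile" else .018),3))
for k,(u,v) in {"one+":(284,243),"one-":(299,320),"two+":(382,213),"two-":(402,292),"pile+":(497,245),"pile-":(521,323)}.items(): print(k,np.round(plane("top",u/1.5,v/1.5,.036 if k[0]=="p" else .018),3))
im=cv2.imread("pics/top0.png");hsv=cv2.cvtColor(im,cv2.COLOR_BGR2HSV)
for n,p in {"mat":(300,150),"wood2":(249,162),"cream":(261,168),"wood1":(193,215)}.items(): print(n,hsv[p[1]-1:p[1]+2,p[0]-1:p[0]+2].reshape(-1,3).tolist())
m=viewer.camera_model("wrist");s=ctrl.get_state()
T=np.array(m["extrinsics"]);R=np.array(s["orientation"]);c=-T[:3,:3].T@T[:3,3]
print(np.round(m["camera_matrix"],1).tolist(),"cam in tool",np.round(R.T@(c-s["ee_pos"]),4),np.round(R.T@T[:3,:3].T,3).tolist())
E
```

```text
one [0.501 0.246 0.018]
two [0.564 0.006 0.018]
pile [ 0.479 -0.271  0.036]
one+ [0.599 0.267 0.018]
one- [0.408 0.229 0.018]
two+ [0.669 0.026 0.018]
two- [ 0.47  -0.018  0.018]
pile+ [ 0.575 -0.249  0.036]
pile- [ 0.386 -0.294  0.036]
mat [[60, 40, 128], [57, 46, 128], [60, 45, 129], [63, 45, 126], [60, 40, 129], [61, 46, 127], [61, 43, 130], [61, 48, 128], [63, 43, 129]]
wood2 [[62, 48, 133], [58, 40, 109], [12, 178, 86], [67, 51, 136], [65, 41, 125], [12, 192, 69], [64, 46, 133], [61, 44, 123], [18, 108, 80]]
cream [[19, 76, 151], [19, 72, 153], [20, 79, 148], [20, 72, 152], [19, 72, 152], [19, 77, 152], [19, 70, 152], [19, 73, 154], [18, 74, 152]]
wood1 [[17, 99, 72], [15, 125, 88], [15, 107, 105], [12, 184, 61], [11, 165, 65], [9, 176, 61], [20, 101, 58], [18, 61, 42], [60, 42, 67]]
[[297.3, 0.0, 257.4], [0.0, 297.3, 196.2], [0.0, 0.0, 1.0]] cam in tool [ 0.076   0.0005 -0.1434] [[-0.0, -0.955, -0.297], [1.0, -0.0, 0.0], [-0.0, -0.297, 0.955]]
```

```bash
cat > plan.py <<'E'
import sys
from h import *
from scipy.spatial.transform import Rotation as Ro
# usage: plan.py x y z yaw_of_trayx n   -> per-row numbers (tool x = -tray x, tool y = tray y, z down)
x,y,z,a=map(float,sys.argv[1:5]); n=int(sys.argv[5])
s=ctrl.get_state(); R0=Ro.from_matrix(s["orientation"]); p=np.array(s["ee_pos"])
ca,sa=np.cos(a),np.sin(a)
R1=Ro.from_matrix(np.array([[-ca,-sa,0],[-sa,ca,0],[0,0,-1]]))
w=(R0.inv()*R1).as_rotvec(); d=np.array([x,y,z])-p
print("t",round(s["t"],2),"pos",np.round(p,4),"total shift",np.round(d*1000,1),"turn deg",np.round(np.degrees(w),2),"f",np.round(s["contact_force"],1),"w",round(s["gripper_width"],3),"g",np.round(s["grasp_force"],1))
for i in range(n):
    R=R0*Ro.from_rotvec(w*i/n)
    print(np.round(np.r_[w/n/(np.pi/2),R.inv().apply(d/n)/0.2],4).tolist())
E
python3 plan.py 0.50 0.25 0.24 0.2 10
```

```text
t 0.1 pos [0.157  0.5007 0.2308] total shift [ 343.  -250.7    9.2] turn deg [ -0.06  -0.03 -28.87] f [ 0.1  0.5 -0.1] w 0.997 g 0.0
[-0.0001, -0.0, -0.0321, -0.2012, -0.0683, -0.0046]
[-0.0001, -0.0, -0.0321, -0.1975, -0.0784, -0.0046]
[-0.0001, -0.0, -0.0321, -0.1933, -0.0882, -0.0046]
[-0.0001, -0.0, -0.0321, -0.1886, -0.0978, -0.0046]
[-0.0001, -0.0, -0.0321, -0.1834, -0.1072, -0.0046]
[-0.0001, -0.0, -0.0321, -0.1778, -0.1163, -0.0046]
[-0.0001, -0.0, -0.0321, -0.1717, -0.1251, -0.0046]
[-0.0001, -0.0, -0.0321, -0.1652, -0.1336, -0.0046]
[-0.0001, -0.0, -0.0321, -0.1583, -0.1417, -0.0046]
[-0.0001, -0.0, -0.0321, -0.1509, -0.1495, -0.0046]
```

play_rows(steps=[0, 0, -0.032, -0.2, -0.068, -0.005, -1, 0, 0, -0.032, -0.198, -0.078, -0.005, -1, 0, 0, -0.032, -0.193, -0.088, -0.005, -1, 0, 0, -0.032, -0.189, -0.098, -0.005, -1, 0, 0, -0.032, -0.183, -0.107, -0.005, -1])

```text
t: 0.72
ee_pos: [0.3293, 0.3748, 0.2361]
orientation: [[-0.999, 0.051, -0.0], [0.051, 0.999, -0.0], [0.0, -0.0, -1.0]]
contact_force: [1.0, 0.8, -0.9]
gripper_width: 1.001
grasp_force: 0.0
```

play_rows(steps=[0, 0, -0.032, -0.178, -0.116, -0.005, -1, 0, 0, -0.032, -0.172, -0.125, -0.005, -1, 0, 0, -0.032, -0.165, -0.134, -0.005, -1, 0, 0, -0.032, -0.158, -0.142, -0.005, -1, 0, 0, -0.032, -0.151, -0.15, -0.005, -1])

```text
t: 1.35
ee_pos: [0.5008, 0.2492, 0.241]
orientation: [[-0.98, -0.199, -0.001], [-0.199, 0.98, -0.0], [0.001, 0.0, -1.0]]
contact_force: [0.4, -0.4, -0.7]
gripper_width: 0.999
grasp_force: 0.0
```

```bash
python3 plan.py 0.5 0.25 0.24 0.2 1
python3 - <<'E'
from h import *
im=viewer.read_camera("wrist");cv2.imwrite("pics/w1.png",im);cv2.imwrite("pics/w1v.png",cv2.resize(im,(768,576),interpolation=cv2.INTER_CUBIC))
m=viewer.camera_model("wrist");np.savez("pics/w1.npz",K=m["camera_matrix"],T=m["extrinsics"])
E
```

```text
t 1.35 pos [0.5008 0.2492 0.241 ] total shift [-0.8  0.8 -1. ] turn deg [ 0.   -0.04  0.03] f [ 0.4 -0.4 -0.7] w 0.999 g 0.0
[0.0, -0.0004, 0.0003, 0.003, 0.0049, 0.0052]
```

View pics/w1v.png

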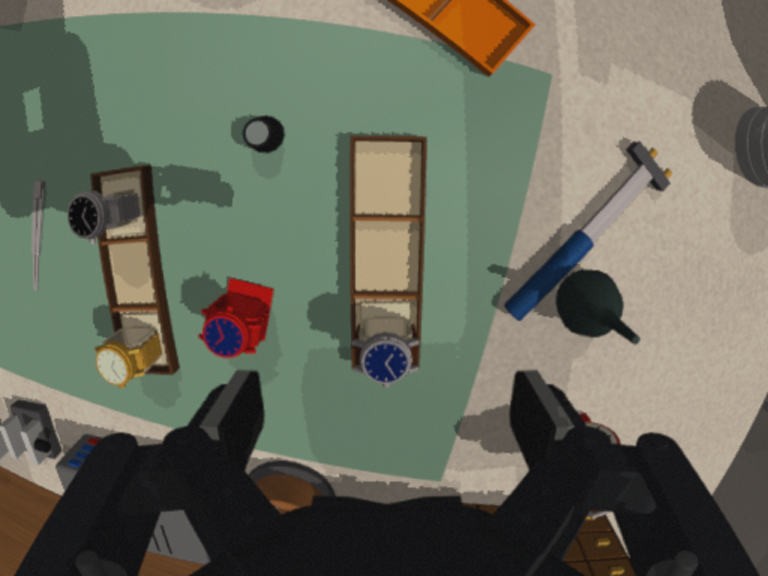

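The wrist view (768 px scale) shows tray_one nearly upright at (388,250), with the blue dial at (387,358). The red decoy is at (237,325), tray_two at (135,270) and the loupe at (264,134). Now I measure tray_one and the lone watch.

```bash
cat > meas.py <<'E'
from h import *
def cast(K,T,uv,z):
    x=(uv[:,0]-K[0,2])/K[0,0];y=(uv[:,1]-K[1,2])/K[1,1];r=np.hypot(x,y)+1e-12
    d=np.c_[x*np.sin(r)/r,y*np.sin(r)/r,np.cos(r)]@T[:3,:3]
    c=-T[:3,:3].T@T[:3,3]; return (c+d*((z-c[2])/d[:,2])[:,None])[:,:2]
def mask(im,lo,hi): return cv2.inRange(cv2.cvtColor(im,cv2.COLOR_BGR2HSV),lo,hi)
WOOD=((0,100,15),(16,255,125))
def wood(im,K,T,z,box):
    m=mask(im,*WOOD);M=np.zeros_like(m);u0,v0,u1,v1=box;M[v0:v1,u0:u1]=m[v0:v1,u0:u1]
    n,l,st,_=cv2.connectedComponentsWithStats(M)
    M=np.isin(l,[i for i in range(1,n) if st[i,4]>15])
    v,u=np.nonzero(M); P=cast(K,T,np.c_[u,v].astype(float),z); return P,M
def blob(im,K,T,z,box,lo,hi):
    m=mask(im,lo,hi);u0,v0,u1,v1=box;v,u=np.nonzero(m[v0:v1,u0:u1])
    uv=np.c_[u+u0,v+v0].astype(float);return cast(K,T,uv.mean(0)[None],z)[0],len(u),uv.mean(0)
def rect(P,yaw):
    # robust extents along given axis, then refined yaw from long-side edges
    for _ in range(3):
        ex=np.array([np.cos(yaw),np.sin(yaw)]);ey=np.array([-ex[1],ex[0]]);a=P@ex;b=P@ey
        bins=np.round(a/.004);A=[];L=[];H=[]
        for q in np.unique(bins):
            s=b[bins==q]
            if len(s)>1 and np.ptp(s)>.05: A.append(q*.004);L.append(s.min());H.append(s.max())
        A=np.array(A);pl=np.polyfit(A,L,1);ph=np.polyfit(A,H,1);yaw+=np.arctan((pl[0]+ph[0])/2)
    lo,hi=np.percentile(a,.3),np.percentile(a,99.7)
    mid=(np.median(L)+np.median(H))/2
    return dict(yaw=yaw,slopes=(pl[0],ph[0]),length=hi-lo,width=np.median(H)-np.median(L),ctr=ex*(lo+hi)/2+ey*mid,lo=ex*lo+ey*mid,hi=ex*hi+ey*mid)
E
python3 - <<'E'
from meas import *
im=cv2.imread("pics/w1.png");z=np.load("pics/w1.npz");K,T=z["K"],z["T"]
P,M=wood(im,K,T,.018,(225,85,290,250))
r=rect(P,.2);print({k:np.round(v,4) for k,v in r.items()})
B=(230,210,285,265)
print("dial",blob(im,K,T,.072,B,(105,90,30),(130,255,255)))
for zz in(.005,):
  for b in((235,90,285,143),(235,143,285,195)): print("cream",blob(im,K,T,zz,b,(14,40,110),(28,110,255)))
E
```

```text
{'yaw': np.float64(0.1833), 'slopes': array([ 0.0005, -0.0005]), 'length': np.float64(0.1995), 'width': np.float64(0.0592), 'ctr': array([0.5087, 0.2472]), 'lo': array([0.4106, 0.2291]), 'hi': array([0.6068, 0.2654])}
dial (array([0.57925625, 0.26051107]), 447, array([256.51677852, 241.31096197]))
cream (array([0.44502969, 0.23399791]), 2056, array([257.11624514, 118.42607004]))
cream (array([0.51122601, 0.24662698]), 1870, array([256.57754011, 170.29144385]))
```

```bash
python3 plan.py 0.578 0.2597 0.12 0.187 5 | head -3
```

```text
t 1.4 pos [0.5041 0.2461 0.2407] total shift [  73.9   13.6 -120.7] turn deg [-0.09  0.02  0.7 ] f [ 1.6 -4.2 -1.1] w 0.997 g 0.0
[-0.0002, 0.0001, 0.0016, -0.0751, -0.0011, 0.1207]
[-0.0002, 0.0001, 0.0016, -0.0751, -0.001, 0.1207]
```

play_rows(steps=[0, 0, 0.0016, -0.01, 0, 0.05, -1, 0, 0, 0.0016, 0, 0, 0, -1, 0, 0, 0.0016, 0, 0, 0, -1, 0, 0, 0.0016, 0, 0, 0, -1, 0, 0, 0.0016, 0, 0, 0, -1])

```text
t: 2.02
ee_pos: [0.5017, 0.2508, 0.2315]
orientation: [[-0.983, -0.185, 0.0], [-0.185, 0.983, 0.0], [-0.0, 0.0, -1.0]]
contact_force: [0.7, -0.3, 0.3]
gripper_width: 1.002
grasp_force: 0.0
```

```bash
cat > snap.py <<'E'
import sys
from h import *
n=sys.argv[1]; s=ctrl.get_state(); m=viewer.camera_model("wrist"); im=viewer.read_camera("wrist"); s2=ctrl.get_state()
cv2.imwrite(f"pics/{n}.png",im); cv2.imwrite(f"pics/{n}v.png",cv2.resize(im,(768,576),interpolation=cv2.INTER_CUBIC))
np.savez(f"pics/{n}.npz",K=m["camera_matrix"],T=m["extrinsics"])
print("pos",np.round(s["ee_pos"],4),"drift mm",np.round((np.array(s2["ee_pos"])-s["ee_pos"])*1000,2))
E
python3 snap.py w2
python3 - <<'E'
from meas import *
im=cv2.imread("pics/w2.png");z=np.load("pics/w2.npz");K,T=z["K"],z["T"]
P,M=wood(im,K,T,.018,(225,80,295,260))
r=rect(P,.2);print({k:np.round(v,4) for k,v in r.items()})
print("dial",blob(im,K,T,.072,(220,200,295,275),(105,90,30),(130,255,255)))
m=mask(im,(14,40,110),(28,110,255));n,l,st,c=cv2.connectedComponentsWithStats(m)
for i in range(1,n):
    if st[i,4]>150: print("cream",st[i].tolist(),np.round(cast(K,T,c[i][None],.005)[0],4))
E
```

```text
pos [0.5017 0.2508 0.2315] drift mm [ 0.05 -0.09 -0.06]
{'yaw': np.float64(0.1869), 'slopes': array([ 0.0009, -0.0009]), 'length': np.float64(0.2008), 'width': np.float64(0.0596), 'ctr': array([0.5054, 0.2505]), 'lo': array([0.4067, 0.2318]), 'hi': array([0.6041, 0.2691])}
dial (array([0.57590469, 0.26398623]), 472, array([256.22881356, 243.95338983]))
cream [10, 0, 275, 23, 2339] [0.3135 0.0869]
cream [312, 0, 200, 333, 36718] [0.4338 0.4877]
cream [234, 93, 45, 50, 2158] [0.4415 0.2373]
cream [63, 120, 26, 14, 202] [ 0.4858 -0.0118]
cream [67, 146, 25, 16, 224] [5.271e-01 1.000e-04]
cream [235, 147, 43, 48, 1997] [0.5074 0.25  ]
cream [68, 164, 33, 42, 1055] [0.5702 0.007 ]
cream [236, 200, 41, 26, 715] [0.5611 0.2608]
cream [77, 211, 32, 36, 512] [0.6289 0.0214]
cream [0, 252, 110, 51, 1458] [ 0.7656 -0.0932]
cream [177, 293, 175, 45, 1971] [0.7257 0.3686]
cream [0, 305, 42, 29, 526] [ 0.9127 -0.1964]
```

```bash
python3 plan.py 0.575 0.2634 0.11 0.187 5 | head -2
```

```text
t 2.08 pos [0.5017 0.2507 0.2315] total shift [  73.3   12.7 -121.5] turn deg [ 0.    0.02 -0.04] f [0.6 0.2 0. ] w 0.998 g 0.0
[0.0, 0.0, -0.0001, -0.0743, -0.0011, 0.1215]
```

play_rows(steps=[0, 0, 0, -0.0743, -0.001, 0.1215, -1, 0, 0, 0, -0.0743, -0.001, 0.1215, -1, 0, 0, 0, -0.0743, -0.001, 0.1215, -1, 0, 0, 0, -0.0743, -0.001, 0.1215, -1, 0, 0, 0, -0.0743, -0.001, 0.1215, -1])

```text
t: 2.7
ee_pos: [0.5755, 0.2634, 0.1091]
orientation: [[-0.983, -0.185, 0.0], [-0.185, 0.983, 0.0], [-0.0, -0.0, -1.0]]
contact_force: [0.1, 0.1, -0.3]
gripper_width: 1.002
grasp_force: 0.0
```

play_rows(steps=[0, 0, 0, 0, 0, 0.05, -1, 0, 0, 0, 0, 0, 0.1, -1, 0, 0, 0, 0, 0, 0.1, -1, 0, 0, 0, 0, 0, 0, -1, 0, 0, 0, 0, 0, 0, -1])

```text
t: 3.32
ee_pos: [0.5754, 0.2635, 0.0612]
orientation: [[-0.983, -0.185, 0.002], [-0.185, 0.983, 0.0], [-0.002, 0.0, -1.0]]
contact_force: [-0.1, -0.3, 0.5]
gripper_width: 1.001
grasp_force: 0.0
```

```bash
python3 plan.py 0.575 0.2634 0.024 0.187 5 | head -2; python3 snap.py w3
```

```text
t 3.33 pos [0.5754 0.2635 0.0612] total shift [ -0.4  -0.1 -37.2] turn deg [ 0.01  0.1  -0.04] f [-0.1 -0.3  0.5] w 1.001 g 0.0
[0.0, 0.0002, -0.0001, 0.0005, -0.0, 0.0372]
pos [0.5754 0.2635 0.0612] drift mm [0.08 0.01 0.04]
```

View pics/w3v.png

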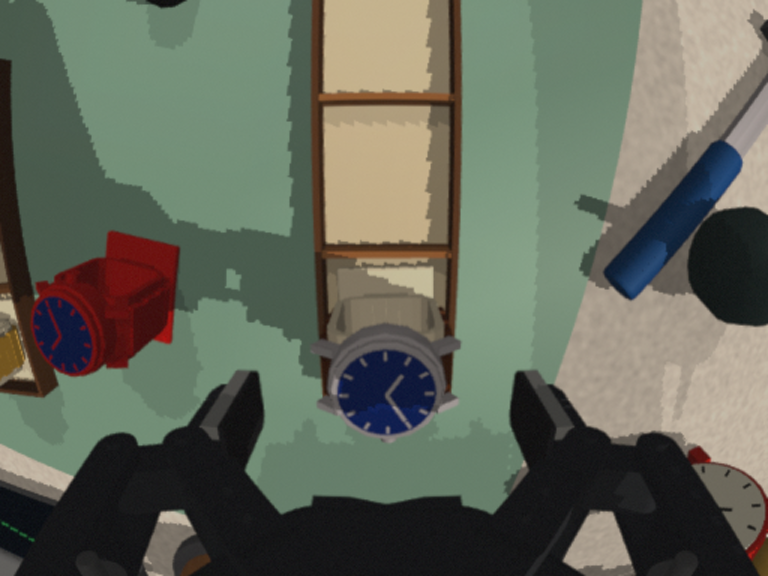

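The dial at (389,393) lies midway between the open fingers (262 and 512), and the strap is clear of the fingers on both sides. I go down and grip.

play_rows(steps=[0, 0, 0, 0, 0, 0.06, -1, 0, 0, 0, 0, 0, 0.06, -1, 0, 0, 0, 0, 0, 0.06, -1, 0, 0, 0, 0, 0, 0.006, -1, 0, 0, 0, 0, 0, 0, 0.2])

```text
t: 4.0
ee_pos: [0.5752, 0.2633, 0.0226]
orientation: [[-0.983, -0.185, 0.0], [-0.185, 0.983, 0.0], [-0.0, -0.0, -1.0]]
contact_force: [-0.3, -0.1, 0.2]
gripper_width: 0.82
grasp_force: 0.0
```

play_rows(steps=[0, 0, 0, 0, 0, 0, 1, 0, 0, 0, 0, 0, 0, 1, 0, 0, 0, 0, 0, 0, 1, 0, 0, 0, 0, 0, 0, 1, 0, 0, 0, 0, 0, 0, 1])

```text
t: 4.62
ee_pos: [0.5756, 0.2635, 0.0234]
orientation: [[-0.983, -0.185, 0.002], [-0.185, 0.983, 0.0], [-0.002, 0.0, -1.0]]
contact_force: [0.0, -0.3, 5.3]
gripper_width: 0.572
grasp_force: 62.8
```

play_rows(steps=[0, 0, 0, 0, 0, -0.03, 1, 0, 0, 0, 0, 0, -0.12, 1, 0, 0, 0, 0, 0, -0.2, 1, 0, 0, 0, 0, 0, -0.2, 1, 0, 0, 0, 0, 0, -0.2, 1])

```text
t: 5.25
ee_pos: [0.5746, 0.2632, 0.1737]
orientation: [[-0.983, -0.185, -0.001], [-0.185, 0.983, -0.0], [0.001, -0.0, -1.0]]
contact_force: [0.2, 1.1, -1.5]
gripper_width: 0.576
grasp_force: 62.1
```

```bash
python3 plan.py 0.63 0.025 0.21 0.22 10
```

```text
t 5.25 pos [0.5746 0.2632 0.1737] total shift [  55.4 -238.2   36.3] turn deg [-0.   -0.06 -1.93] f [ 0.2  1.1 -1.5] w 0.576 g 62.1
[-0.0, -0.0001, -0.0021, -0.0051, -0.1222, -0.0181]
[-0.0, -0.0001, -0.0021, -0.0047, -0.1222, -0.0181]
[-0.0, -0.0001, -0.0021, -0.0043, -0.1222, -0.0181]
[-0.0, -0.0001, -0.0021, -0.0039, -0.1222, -0.0181]
[-0.0, -0.0001, -0.0021, -0.0035, -0.1222, -0.0181]
[-0.0, -0.0001, -0.0021, -0.0031, -0.1222, -0.0181]
[-0.0, -0.0001, -0.0021, -0.0027, -0.1222, -0.0181]
[-0.0, -0.0001, -0.0021, -0.0023, -0.1222, -0.0182]
[-0.0, -0.0001, -0.0021, -0.0019, -0.1223, -0.0182]
[-0.0, -0.0001, -0.0021, -0.0014, -0.1223, -0.0182]
```

play_rows(steps=[0, 0, -0.002, -0.005, -0.08, -0.018, 1, 0, 0, -0.002, -0.005, -0.122, -0.018, 1, 0, 0, -0.002, -0.004, -0.122, -0.018, 1, 0, 0, -0.002, -0.004, -0.122, -0.018, 1, 0, 0, -0.002, -0.004, -0.122, -0.018, 1])

```text
t: 5.88
ee_pos: [0.6007, 0.1511, 0.1891]
orientation: [[-0.98, -0.2, -0.003], [-0.2, 0.98, -0.0], [0.003, 0.0, -1.0]]
contact_force: [0.1, -0.7, -1.4]
gripper_width: 0.576
grasp_force: 62.2
```

play_rows(steps=[0, 0, -0.002, -0.003, -0.122, -0.018, 1, 0, 0, -0.002, -0.003, -0.122, -0.018, 1, 0, 0, -0.002, -0.002, -0.122, -0.018, 1, 0, 0, -0.002, -0.002, -0.122, -0.018, 1, 0, 0, -0.002, -0.002, -0.122, -0.018, 1])

```text
t: 6.5
ee_pos: [0.6282, 0.0323, 0.207]
orientation: [[-0.976, -0.216, -0.003], [-0.216, 0.976, 0.0], [0.003, 0.001, -1.0]]
contact_force: [0.8, 0.8, -1.7]
gripper_width: 0.579
grasp_force: 62.2
```

play_rows(steps=[0, 0, -0.002, -0.005, -0.042, -0.018, 1, 0, 0, 0, 0, 0, 0, 1, 0, 0, 0, 0, 0, 0, 1, 0, 0, 0, 0, 0, 0, 1, 0, 0, 0, 0, 0, 0, 1])

```text
t: 7.12
ee_pos: [0.6314, 0.0262, 0.2122]
orientation: [[-0.976, -0.22, -0.0], [-0.22, 0.976, -0.0], [0.0, 0.0, -1.0]]
contact_force: [-0.8, 0.6, -1.0]
gripper_width: 0.573
grasp_force: 62.2
```

```bash
python3 snap.py w4
```

```text
pos [0.6314 0.0262 0.2122] drift mm [ 0.02 -0.11  0.02]
```

View pics/w4v.png

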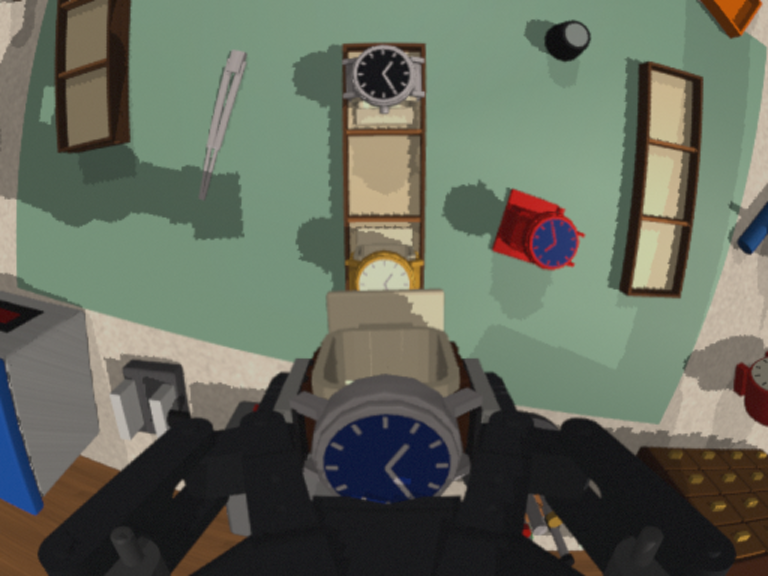

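The wrist view shows tray_two centred, with its middle compartment at (384,175), the black dial at (383,75) and the gold one at (385,272). The held watch is upright with its dial at (387,453).

Run:
```python
from meas import *
im=cv2.imread("pics/w4.png");z=np.load("pics/w4.npz");K,T=z["K"],z["T"]
print("cam",-T[:3,:3].T@T[:3,3])
P,M=wood(im,K,T,.018,(222,22,290,192))
r=rect(P,.22);print({k:np.round(v,4) for k,v in r.items()})
e=np.array([np.cos(r["yaw"]),np.sin(r["yaw"])]);n=np.array([-e[1],e[0]])
# middle cell bounded by dividers (top at 16 mm): divider rows along the tray axis
uv=np.argwhere(M)[:,::-1].astype(float)
Q=cast(K,T,uv,.016);a=Q@e;b=Q@n-r["ctr"]@n
h,ed=np.histogram(a[abs(b)<.022],bins=np.arange(a.min(),a.max(),.001))
print([(round(ed[i]-r["ctr"]@e,4),int(h[i])) for i in range(len(h)) if h[i]>12])
print("cream mid",blob(im,K,T,.005,(232,90,282,144),(12,30,80),(30,130,255)))
w=cv2.inRange(cv2.cvtColor(im,cv2.COLOR_BGR2HSV),(105,90,30),(130,255,255));
d,k,uvm=blob(im,K,T,.262,(200,250,320,335),(105,90,30),(130,255,255));print("held dial",d,uvm)
print("black",blob(im,K,T,.073,(238,32,274,68),(0,0,0),(180,255,40)))
```

```text
cam [0.5574513  0.01019777 0.35550787]
{'yaw': np.float64(0.2238), 'slopes': array([-0.0013,  0.0013]), 'length': np.float64(0.1882), 'width': np.float64(0.0593), 'ctr': array([0.5616, 0.0091]), 'lo': array([ 0.4698, -0.0118]), 'hi': array([0.6534, 0.03  ])}
[(np.float64(-0.0948), 35), (np.float64(-0.0938), 26), (np.float64(-0.0928), 20), (np.float64(-0.0278), 40), (np.float64(-0.0268), 38), (np.float64(-0.0258), 40), (np.float64(-0.0248), 18), (np.float64(-0.0238), 26), (np.float64(0.0392), 33), (np.float64(0.0402), 38)]
cream mid (array([0.56957631, 0.01057442]), 2583, array([255.44444444, 116.55129694]))
held dial [0.63000988 0.02641661] [257.14825498 306.17421402]
black (array([ 0.50375706, -0.00455638]), 618, array([254.60841424,  48.65372168]))
```

```bash
python3 plan.py 0.5695 0.0108 0.125 0.2238 4 | head -2
```

```text
t 7.17 pos [0.6315 0.0261 0.2122] total shift [-62.  -15.3 -87.2] turn deg [ 0.   -0.   -0.14] f [-0.1  0.6 -1.2] w 0.575 g 62.2
[0.0, -0.0, -0.0004, 0.0798, -0.0017, 0.109]
```

play_rows(steps=[0, 0, -0.0004, 0.08, -0.0017, 0.08, 1, 0, 0, -0.0004, 0.08, -0.0017, 0.109, 1, 0, 0, -0.0004, 0.08, -0.0017, 0.109, 1, 0, 0, -0.0004, 0.08, -0.0017, 0.109, 1, 0, 0, 0, 0, 0, 0.029, 1])

```text
t: 7.8
ee_pos: [0.5685, 0.0105, 0.1242]
orientation: [[-0.975, -0.221, -0.002], [-0.221, 0.975, 0.0], [0.002, 0.001, -1.0]]
contact_force: [0.9, 0.1, -1.3]
gripper_width: 0.573
grasp_force: 62.1
```

play_rows(steps=[0, 0, 0, 0, 0, 0.05, 1, 0, 0, 0, 0, 0, 0.1, 1, 0, 0, 0, 0, 0, 0.05, 1, 0, 0, 0, 0, 0, 0, 1, 0, 0, 0, 0, 0, 0, 1])

```text
t: 8.43
ee_pos: [0.57, 0.0104, 0.0857]
orientation: [[-0.975, -0.222, 0.001], [-0.222, 0.975, -0.0], [-0.001, -0.001, -1.0]]
contact_force: [0.6, 0.4, -1.2]
gripper_width: 0.572
grasp_force: 62.1
```

```bash
python3 plan.py 0.5695 0.0108 0.025 0.2238 5 | head -2; python3 snap.py w5
```

```text
t 8.43 pos [0.57   0.0104 0.0857] total shift [ -0.5   0.4 -60.7] turn deg [-0.03  0.07 -0.02] f [ 0.6  0.4 -1.2] w 0.572 g 62.1
[-0.0001, 0.0002, -0.0, 0.0004, 0.0006, 0.0607]
pos [0.57   0.0104 0.0857] drift mm [-0.07 -0.01  0.02]
```

View pics/w5v.png

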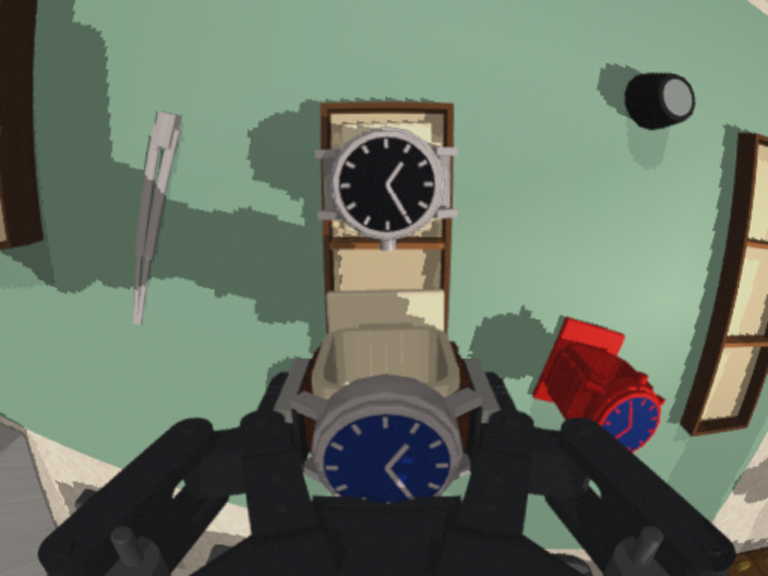

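The watch hangs over the middle compartment. Its foot edge is at (387,292), the divider at (387,244) and the tray end at (387,105). I check the foot and tray points numerically.

Run:
```python
from meas import *
z=np.load("pics/w5.npz");K,T=z["K"],z["T"]
c=lambda u,v,h:cast(K,T,np.array([[u/1.5,v/1.5]]),h)[0]
e=np.array([np.cos(.2238),np.sin(.2238)]);n=np.array([-e[1],e[0]]);t=np.array([.57,.0104])
for nm,u,v,h in(("foot edge L",327,291,.0693),("foot edge R",444,291,.0693),("divider",387,244,.016),("tray end",387,104,.018),("rimL",322,240,.018),("rimR",452,240,.018)):
    d=c(u,v,h)-t;print(nm,np.round([d@e*1000,d@n*1000],1))
```

```text
foot edge L [-27.3 -21.7]
foot edge R [-27.3  22.3]
divider [-34.9   0.9]
tray end [-102.1    1. ]
rimL [-37.4 -30.5]
rimR [-37.4  32.3]
```

play_rows(steps=[0, 0, 0, 0, 0.003, 0.08, 1, 0, 0, 0, 0, 0, 0.08, 1, 0, 0, 0, 0, 0, 0.07, 1, 0, 0, 0, 0, 0, 0.04, 1, 0, 0, 0, 0, 0, 0.02, 1])

```text
t: 9.1
ee_pos: [0.5692, 0.011, 0.0264]
orientation: [[-0.975, -0.222, -0.0], [-0.222, 0.975, 0.0], [0.0, 0.0, -1.0]]
contact_force: [-0.4, -0.7, -1.5]
gripper_width: 0.577
grasp_force: 62.2
```

play_rows(steps=[0, 0, 0, 0, 0, 0.005, 1, 0, 0, 0, 0, 0, 0.004, 1, 0, 0, 0, 0, 0, 0, 1, 0, 0, 0, 0, 0, 0, 1, 0, 0, 0, 0, 0, 0, 1])

```text
t: 9.72
ee_pos: [0.5693, 0.011, 0.0253]
orientation: [[-0.975, -0.222, 0.0], [-0.222, 0.975, -0.0], [-0.0, -0.0, -1.0]]
contact_force: [0.8, -0.5, -2.1]
gripper_width: 0.575
grasp_force: 62.2
```

play_rows(steps=[0, 0, 0, 0, 0, 0.004, 1, 0, 0, 0, 0, 0, 0.004, 1, 0, 0, 0, 0, 0, 0.002, 1, 0, 0, 0, 0, 0, 0, 1, 0, 0, 0, 0, 0, 0, 1])

```text
t: 10.35
ee_pos: [0.5692, 0.011, 0.0234]
orientation: [[-0.975, -0.222, -0.0], [-0.222, 0.975, -0.0], [0.0, -0.0, -1.0]]
contact_force: [-2.1, -0.3, 5.0]
gripper_width: 0.574
grasp_force: 62.7
```

Seated, with a contact force of about 7 N. Release and rise.

play_rows(steps=[0, 0, 0, 0, 0, 0, -0.2, 0, 0, 0, 0, 0, 0, -0.4, 0, 0, 0, 0, 0, 0, -1, 0, 0, 0, 0, 0, 0, -1, 0, 0, 0, 0, 0, 0, -1])

```text
t: 10.98
ee_pos: [0.5693, 0.011, 0.0232]
orientation: [[-0.975, -0.222, -0.0], [-0.222, 0.975, -0.0], [0.0, 0.0, -1.0]]
contact_force: [-0.2, 0.5, -0.6]
gripper_width: 1.001
grasp_force: 0.0
```

play_rows(steps=[0, 0, 0, 0, 0, -0.02, -1, 0, 0, 0, 0, 0, -0.1, -1, 0, 0, 0, 0, 0, -0.2, -1, 0, 0, 0, 0, 0, -0.3, -1, 0, 0, 0, 0, 0, -0.3, -1])

```text
t: 11.6
ee_pos: [0.5689, 0.011, 0.2094]
orientation: [[-0.975, -0.221, 0.0], [-0.221, 0.975, -0.0], [-0.0, -0.0, -1.0]]
contact_force: [1.5, 0.5, -0.8]
gripper_width: 1.001
grasp_force: 0.0
```

```bash
python3 plan.py 0.54 -0.26 0.24 0.235 10
```

```text
t 11.6 pos [0.5689 0.011  0.2094] total shift [ -28.9 -271.    30.6] turn deg [-0.    0.   -0.67] f [ 1.5  0.5 -0.8] w 1.001 g 0.0
[-0.0, 0.0, -0.0007, 0.0441, -0.1289, -0.0153]
[-0.0, 0.0, -0.0007, 0.0443, -0.1289, -0.0153]
[-0.0, 0.0, -0.0007, 0.0444, -0.1288, -0.0153]
[-0.0, 0.0, -0.0007, 0.0446, -0.1288, -0.0153]
[-0.0, 0.0, -0.0007, 0.0447, -0.1287, -0.0153]
[-0.0, 0.0, -0.0007, 0.0449, -0.1287, -0.0153]
[-0.0, 0.0, -0.0007, 0.045, -0.1286, -0.0153]
[-0.0, 0.0, -0.0007, 0.0452, -0.1286, -0.0153]
[-0.0, 0.0, -0.0007, 0.0453, -0.1285, -0.0153]
[-0.0, 0.0, -0.0007, 0.0455, -0.1285, -0.0153]
```

play_rows(steps=[0, 0, -0.0007, 0.044, -0.129, -0.015, -1, 0, 0, -0.0007, 0.044, -0.129, -0.015, -1, 0, 0, -0.0007, 0.044, -0.129, -0.015, -1, 0, 0, -0.0007, 0.045, -0.129, -0.015, -1, 0, 0, -0.0007, 0.045, -0.129, -0.015, -1])

```text
t: 12.22
ee_pos: [0.5546, -0.1255, 0.2226]
orientation: [[-0.974, -0.227, 0.0], [-0.227, 0.974, -0.0], [-0.0, -0.0, -1.0]]
contact_force: [-0.3, -0.7, -0.7]
gripper_width: 1.004
grasp_force: 0.0
```

play_rows(steps=[0, 0, -0.0007, 0.045, -0.129, -0.015, -1, 0, 0, -0.0007, 0.045, -0.129, -0.015, -1, 0, 0, -0.0007, 0.045, -0.129, -0.015, -1, 0, 0, -0.0007, 0.045, -0.129, -0.015, -1, 0, 0, -0.0007, 0.045, -0.129, -0.015, -1])

```text
t: 12.85
ee_pos: [0.5404, -0.2614, 0.2376]
orientation: [[-0.973, -0.232, 0.0], [-0.232, 0.973, -0.0], [-0.0, -0.0, -1.0]]
contact_force: [0.4, -1.1, 0.6]
gripper_width: 1.0
grasp_force: 0.0
```

play_rows(steps=[0, 0, 0, 0, 0, 0, -1, 0, 0, 0, 0, 0, 0, -1, 0, 0, 0, 0, 0, 0, -1, 0, 0, 0, 0, 0, 0, -1, 0, 0, 0, 0, 0, 0, -1])

```text
t: 13.48
ee_pos: [0.5407, -0.2602, 0.2372]
orientation: [[-0.973, -0.233, -0.0], [-0.233, 0.973, 0.0], [0.0, 0.0, -1.0]]
contact_force: [-0.0, 0.1, -0.7]
gripper_width: 1.002
grasp_force: 0.0
```

```bash
python3 snap.py w6
```

```text
pos [ 0.5407 -0.2602  0.2372] drift mm [-0.03 -0.09  0.01]
```

View pics/w6v.png

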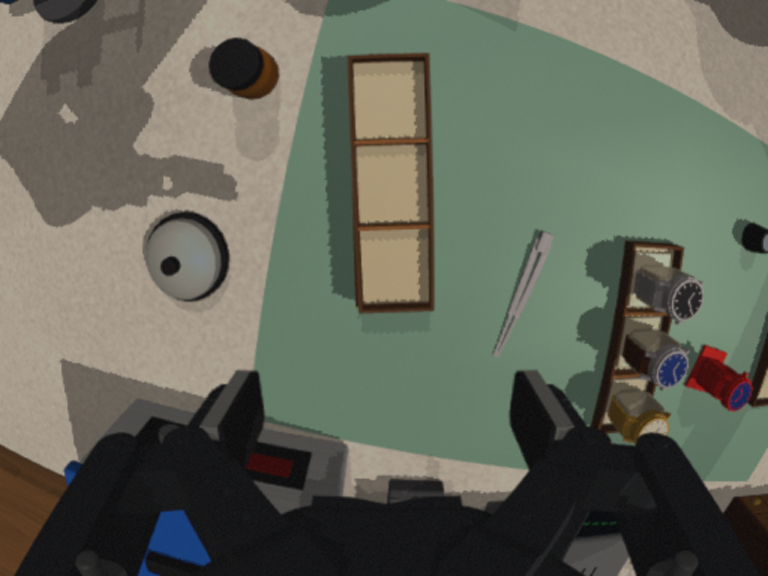

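The pile is fully visible, centred at (391,183). Tray_two at (643,335) now holds three upright watches, with the blue one in the middle.

```bash
python3 - <<'E'
from meas import *
im=cv2.imread("pics/w6.png");z=np.load("pics/w6.npz");K,T=z["K"],z["T"]
P,M=wood(im,K,T,.036,(225,28,297,215))
r=rect(P,.23);print({k:np.round(v,4) for k,v in r.items()})
m=mask(im,(12,30,80),(30,130,255));n,l,st,c=cv2.connectedComponentsWithStats(m)
for i in range(1,n):
    if st[i,4]>800 and 225<c[i][0]<297: print("cream",st[i].tolist(),np.round(cast(K,T,c[i][None],.023)[0],4))
c=lambda u,v:cast(K,T,np.array([[u/1.5,v/1.5]]),.036)[0]
q=np.array([c(348,57),c(429,54),c(434,310),c(359,312)]);print(q.round(4).tolist(),q.mean(0))
E
python3 plan.py 0.5075 0.2503 0.2 0.187 14
```

```text
{'yaw': np.float64(0.2643), 'slopes': array([-0.004 ,  0.0041]), 'length': np.float64(0.2043), 'width': np.float64(0.0605), 'ctr': array([ 0.4844, -0.2688]), 'lo': array([ 0.3857, -0.2955]), 'hi': array([ 0.583 , -0.2421])}
cream [235, 41, 49, 53, 2444] [ 0.4196 -0.2869]
cream [237, 96, 48, 54, 2434] [ 0.4841 -0.2692]
cream [239, 152, 47, 51, 2203] [ 0.5493 -0.2509]
cream [176, 282, 176, 58, 3061] [ 0.7533 -0.1757]
[[0.3947, -0.3243], [0.3779, -0.2651], [0.5753, -0.2109], [0.5913, -0.2705]] [ 0.48478843 -0.26769878]
t 13.53 pos [ 0.5406 -0.2603  0.2372] total shift [-33.1 510.6 -37.2] turn deg [-0.   -0.    2.73] f [0.1 0.  0.1] w 1.002 g 0.0
[-0.0, -0.0, 0.0022, -0.0309, 0.1801, 0.0133]
[-0.0, -0.0, 0.0022, -0.0303, 0.1802, 0.0133]
[-0.0, -0.0, 0.0022, -0.0297, 0.1803, 0.0133]
[-0.0, -0.0, 0.0022, -0.0291, 0.1804, 0.0133]
[-0.0, -0.0, 0.0022, -0.0284, 0.1805, 0.0133]
[-0.0, -0.0, 0.0022, -0.0278, 0.1806, 0.0133]
[-0.0, -0.0, 0.0022, -0.0272, 0.1807, 0.0133]
[-0.0, -0.0, 0.0022, -0.0266, 0.1808, 0.0133]
[-0.0, -0.0, 0.0022, -0.026, 0.1809, 0.0133]
[-0.0, -0.0, 0.0022, -0.0254, 0.181, 0.0133]
[-0.0, -0.0, 0.0022, -0.0248, 0.1811, 0.0133]
[-0.0, -0.0, 0.0022, -0.0241, 0.1811, 0.0133]
[-0.0, -0.0, 0.0022, -0.0235, 0.1812, 0.0133]
[-0.0, -0.0, 0.0022, -0.0229, 0.1813, 0.0133]
```

play_rows(steps=[0, 0, 0.002, -0.031, 0.18, 0.013, -1, 0, 0, 0.002, -0.03, 0.18, 0.013, -1, 0, 0, 0.002, -0.03, 0.18, 0.013, -1, 0, 0, 0.002, -0.029, 0.18, 0.013, -1, 0, 0, 0.002, -0.028, 0.18, 0.013, -1])

```text
t: 14.15
ee_pos: [0.5285, -0.0773, 0.2242]
orientation: [[-0.976, -0.217, 0.0], [-0.217, 0.976, -0.0], [-0.0, -0.0, -1.0]]
contact_force: [-0.3, -0.5, -0.4]
gripper_width: 1.002
grasp_force: 0.0
```

play_rows(steps=[0, 0, 0.002, -0.028, 0.18, 0.013, -1, 0, 0, 0.002, -0.027, 0.18, 0.013, -1, 0, 0, 0.002, -0.027, 0.18, 0.013, -1, 0, 0, 0.002, -0.026, 0.18, 0.013, -1, 0, 0, 0.002, -0.025, 0.18, 0.013, -1])

```text
t: 14.78
ee_pos: [0.5166, 0.1043, 0.2112]
orientation: [[-0.979, -0.201, 0.0], [-0.201, 0.979, -0.0], [-0.0, -0.0, -1.0]]
contact_force: [0.5, -0.5, -0.4]
gripper_width: 1.0
grasp_force: 0.0
```

play_rows(steps=[0, 0, 0.002, -0.025, 0.18, 0.013, -1, 0, 0, 0.002, -0.024, 0.18, 0.013, -1, 0, 0, 0.002, -0.024, 0.18, 0.013, -1, 0, 0, 0.004, -0.023, 0.18, 0.013, -1, 0, 0, 0, 0, 0, 0, -1])

```text
t: 15.4
ee_pos: [0.5067, 0.2498, 0.2005]
orientation: [[-0.982, -0.189, -0.0], [-0.189, 0.982, 0.0], [0.0, 0.0, -1.0]]
contact_force: [1.3, 0.3, 0.2]
gripper_width: 0.999
grasp_force: 0.0
```

play_rows(steps=[0, 0, 0, 0, 0, 0, -1, 0, 0, 0, 0, 0, 0, -1, 0, 0, 0, 0, 0, 0, -1, 0, 0, 0, 0, 0, 0, -1, 0, 0, 0, 0, 0, 0, -1])

```text
t: 16.02
ee_pos: [0.5073, 0.2479, 0.2008]
orientation: [[-0.983, -0.186, 0.0], [-0.186, 0.983, 0.0], [-0.0, -0.0, -1.0]]
contact_force: [-0.2, -0.1, -0.2]
gripper_width: 1.0
grasp_force: 0.0
```

```bash
python3 snap.py w7
python3 - <<'E'
from meas import *
im=cv2.imread("pics/w7.png");z=np.load("pics/w7.npz");K,T=z["K"],z["T"]
c=-T[:3,:3].T@T[:3,3];print(c)
P,M=wood(im,K,T,.018,(215,40,305,285))
r=rect(P,.187);print({k:np.round(v,4) for k,v in r.items()})
m=mask(im,(12,30,80),(30,130,255));n,l,st,cc=cv2.connectedComponentsWithStats(m)
for i in range(1,n):
    if st[i,4]>800 and 215<cc[i][0]<305: print("cream",st[i].tolist(),np.round(cast(K,T,cc[i][None],.005)[0],4))
E
python3 plan.py 0.5075 0.2503 0.06 0.187 4 |head -2
```

```text
pos [0.5073 0.2479 0.2008] drift mm [-0.01  0.04 -0.02]
[0.43275873 0.23434387 0.34417998]
{'yaw': np.float64(0.1875), 'slopes': array([ 0.0003, -0.0003]), 'length': np.float64(0.2042), 'width': np.float64(0.0599), 'ctr': array([0.5071, 0.2508]), 'lo': array([0.4068, 0.2318]), 'hi': array([0.6074, 0.2699])}
cream [235, 87, 50, 56, 2755] [0.4411 0.2382]
cream [235, 146, 49, 53, 2530] [0.507  0.2506]
cream [237, 204, 46, 45, 2030] [0.574  0.2633]
t 16.07 pos [0.5073 0.2479 0.2008] total shift [   0.2    2.4 -140.8] turn deg [-0.    0.    0.01] f [-0.7  1.2 -0.1] w 1.0 g 0.0
[-0.0, 0.0, 0.0, -0.0008, 0.0029, 0.176]
```

The tray sits at (0.5072, 0.2507) with yaw 0.1875, measured at 204 x 60 mm against 206 x 62 mm, so the fit is good.

play_rows(steps=[0, 0, 0, 0, 0.005, 0.25, -1, 0, 0, 0, 0, 0.005, 0.25, -1, 0, 0, 0, 0, 0.004, 0.2, -1, 0, 0, 0, 0, 0, 0.1, -1, 0, 0, 0, 0, 0, 0.05, -1])

```text
t: 16.7
ee_pos: [0.5064, 0.2507, 0.0298]
orientation: [[-0.983, -0.186, -0.001], [-0.186, 0.983, -0.0], [0.001, -0.0, -1.0]]
contact_force: [0.4, 0.2, 0.4]
gripper_width: 0.999
grasp_force: 0.0
```

```bash
python3 plan.py 0.5072 0.2507 0.001 0.1875 1
```

```text
t 16.7 pos [0.5064 0.2507 0.0298] total shift [  0.8   0.  -28.8] turn deg [-0.01 -0.08 -0.01] f [0.4 0.2 0.4] w 0.999 g 0.0
[-0.0001, -0.0009, -0.0002, -0.0042, -0.0005, 0.144]
```

play_rows(steps=[0, 0, 0, -0.002, 0, 0.07, -1, 0, 0, 0, 0, 0, 0.05, -1, 0, 0, 0, 0, 0, 0.02, -1, 0, 0, 0, 0, 0, 0, -1, 0, 0, 0, 0, 0, 0, 0])

```text
t: 17.32
ee_pos: [0.5074, 0.2509, 0.0032]
orientation: [[-0.983, -0.186, 0.001], [-0.186, 0.983, 0.0], [-0.001, 0.0, -1.0]]
contact_force: [-0.2, -0.3, 0.0]
gripper_width: 0.821
grasp_force: 0.0
```

play_rows(steps=[0, 0, 0, 0, 0, 0, 1, 0, 0, 0, 0, 0, 0, 1, 0, 0, 0, 0, 0, 0, 1, 0, 0, 0, 0, 0, 0, 1, 0, 0, 0, 0, 0, 0, 1])

```text
t: 17.95
ee_pos: [0.5076, 0.251, 0.0038]
orientation: [[-0.983, -0.186, 0.001], [-0.186, 0.983, 0.0], [-0.001, 0.0, -1.0]]
contact_force: [-1.3, 0.4, 5.6]
gripper_width: 0.703
grasp_force: 65.6
```

play_rows(steps=[0, 0, 0, 0, 0, -0.05, 1, 0, 0, 0, 0, 0, -0.15, 1, 0, 0, 0, 0, 0, -0.25, 1, 0, 0, 0, 0, 0, -0.25, 1, 0, 0, 0, 0, 0, -0.2, 1])

```text
t: 18.58
ee_pos: [0.5071, 0.2509, 0.1856]
orientation: [[-0.983, -0.186, 0.002], [-0.186, 0.983, 0.0], [-0.002, 0.0, -1.0]]
contact_force: [-0.5, -0.2, -1.0]
gripper_width: 0.702
grasp_force: 65.1
```

```bash
python3 plan.py 0.4844 -0.2687 0.19 0.267 14
```

```text
t 18.57 pos [0.5071 0.2509 0.1856] total shift [ -22.7 -519.6    4.4] turn deg [ 0.    0.12 -4.57] f [-0.5 -0.2 -1. ] w 0.702 g 65.1
[0.0, 0.0001, -0.0036, 0.0425, -0.1808, -0.0017]
[0.0, 0.0001, -0.0036, 0.0436, -0.1806, -0.0017]
[0.0, 0.0001, -0.0036, 0.0446, -0.1803, -0.0017]
[0.0, 0.0001, -0.0036, 0.0456, -0.18, -0.0017]
[0.0, 0.0001, -0.0036, 0.0466, -0.1798, -0.0016]
[0.0, 0.0001, -0.0036, 0.0477, -0.1795, -0.0016]
[0.0, 0.0001, -0.0036, 0.0487, -0.1792, -0.0016]
[0.0, 0.0001, -0.0036, 0.0497, -0.179, -0.0016]
[0.0, 0.0001, -0.0036, 0.0507, -0.1787, -0.0016]
[0.0, 0.0001, -0.0036, 0.0517, -0.1784, -0.0016]
[0.0, 0.0001, -0.0036, 0.0527, -0.1781, -0.0016]
[0.0, 0.0001, -0.0036, 0.0538, -0.1778, -0.0016]
[0.0, 0.0001, -0.0036, 0.0548, -0.1775, -0.0016]
[0.0, 0.0001, -0.0036, 0.0558, -0.1772, -0.0016]
```

play_rows(steps=[0, 0, -0.0036, 0.03, -0.1, -0.002, 1, 0, 0, -0.0036, 0.043, -0.18, -0.002, 1, 0, 0, -0.0036, 0.045, -0.18, -0.002, 1, 0, 0, -0.0036, 0.046, -0.18, -0.002, 1, 0, 0, -0.0036, 0.047, -0.18, -0.002, 1])

```text
t: 19.2
ee_pos: [0.498, 0.0806, 0.1854]
orientation: [[-0.977, -0.214, 0.001], [-0.214, 0.977, -0.0], [-0.001, -0.0, -1.0]]
contact_force: [0.9, -0.5, -1.1]
gripper_width: 0.7
grasp_force: 65.1
```

play_rows(steps=[0, 0, -0.0036, 0.048, -0.18, -0.002, 1, 0, 0, -0.0036, 0.049, -0.18, -0.002, 1, 0, 0, -0.0036, 0.05, -0.18, -0.002, 1, 0, 0, -0.0036, 0.051, -0.18, -0.002, 1, 0, 0, -0.0036, 0.052, -0.18, -0.002, 1])

```text
t: 19.82
ee_pos: [0.4898, -0.1061, 0.1875]
orientation: [[-0.97, -0.242, 0.001], [-0.242, 0.97, -0.0], [-0.001, -0.0, -1.0]]
contact_force: [0.3, 1.3, -0.9]
gripper_width: 0.706
grasp_force: 65.2
```

play_rows(steps=[0, 0, -0.0036, 0.053, -0.178, -0.002, 1, 0, 0, -0.0036, 0.054, -0.178, -0.002, 1, 0, 0, -0.0036, 0.055, -0.178, -0.002, 1, 0, 0, -0.0036, 0.056, -0.17, -0.002, 1, 0, 0, 0, 0.012, -0.07, 0, 1])

```text
t: 20.45
ee_pos: [0.484, -0.2677, 0.1888]
orientation: [[-0.965, -0.262, 0.0], [-0.262, 0.965, -0.0], [-0.0, -0.0, -1.0]]
contact_force: [0.1, -0.4, -2.3]
gripper_width: 0.707
grasp_force: 65.1
```

play_rows(steps=[0, 0, 0, 0, 0, 0, 1, 0, 0, 0, 0, 0, 0, 1, 0, 0, 0, 0, 0, 0, 1, 0, 0, 0, 0, 0, 0, 1, 0, 0, 0, 0, 0, 0, 1])

```text
t: 21.08
ee_pos: [0.4844, -0.266, 0.1885]
orientation: [[-0.965, -0.264, 0.0], [-0.264, 0.965, -0.0], [-0.0, -0.0, -1.0]]
contact_force: [0.0, -0.4, -0.2]
gripper_width: 0.707
grasp_force: 65.1
```

```bash
python3 plan.py 0.4844 -0.2687 0.07 0.267 5 | head -2; python3 snap.py w8
```

```text
t 21.07 pos [ 0.4844 -0.266   0.1885] total shift [   0.    -2.7 -118.5] turn deg [-0.    0.   -0.02] f [ 0.  -0.4 -0.2] w 0.707 g 65.1
[-0.0, 0.0, -0.0, 0.0007, -0.0026, 0.1185]
pos [ 0.4844 -0.266   0.1885] drift mm [-0.02 -0.06 -0.06]
```

View pics/w8v.png

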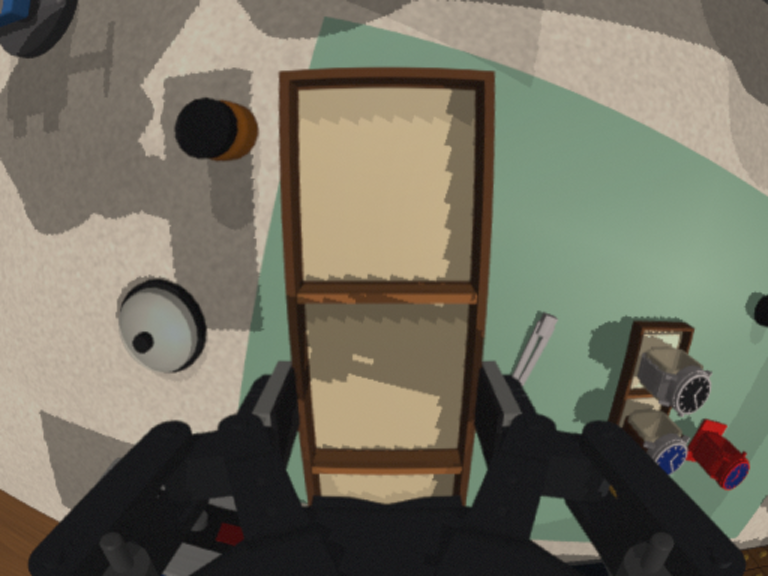

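The held tray is level and square to the tool: its end edge is at (387,76) and its sides are evenly spread. I lower it onto the pile.

play_rows(steps=[0, 0, 0, 0.001, -0.004, 0.15, 1, 0, 0, 0, 0.001, -0.004, 0.2, 1, 0, 0, 0, 0.001, -0.004, 0.2, 1, 0, 0, 0, 0, -0.001, 0.1, 1, 0, 0, 0, 0, 0, 0.04, 1])

```text
t: 21.75
ee_pos: [0.4841, -0.2687, 0.0494]
orientation: [[-0.965, -0.263, -0.001], [-0.263, 0.965, 0.001], [0.001, 0.001, -1.0]]
contact_force: [1.2, 0.5, -1.4]
gripper_width: 0.704
grasp_force: 65.1
```

play_rows(steps=[0, 0, 0, 0, 0, 0.01, 1, 0, 0, 0, 0, 0, 0.01, 1, 0, 0, 0, 0, 0, 0.008, 1, 0, 0, 0, 0, 0, 0, 1, 0, 0, 0, 0, 0, 0, 1])

```text
t: 22.38
ee_pos: [0.4845, -0.269, 0.045]
orientation: [[-0.965, -0.263, 0.0], [-0.263, 0.965, -0.0], [-0.0, -0.0, -1.0]]
contact_force: [-0.1, -0.9, -1.8]
gripper_width: 0.705
grasp_force: 65.1
```

play_rows(steps=[0, 0, 0, 0, 0, 0.006, 1, 0, 0, 0, 0, 0, 0.006, 1, 0, 0, 0, 0, 0, 0.006, 1, 0, 0, 0, 0, 0, 0, 1, 0, 0, 0, 0, 0, 0, 1])

```text
t: 23.0
ee_pos: [0.4844, -0.269, 0.0412]
orientation: [[-0.965, -0.263, 0.0], [-0.263, 0.965, -0.0], [-0.0, -0.0, -1.0]]
contact_force: [1.2, -0.3, -1.6]
gripper_width: 0.705
grasp_force: 65.1
```

play_rows(steps=[0, 0, 0, 0, 0, 0.004, 1, 0, 0, 0, 0, 0, 0.004, 1, 0, 0, 0, 0, 0, 0.002, 1, 0, 0, 0, 0, 0, 0, 1, 0, 0, 0, 0, 0, 0, 1])

```text
t: 23.62
ee_pos: [0.4844, -0.269, 0.0398]
orientation: [[-0.965, -0.263, 0.0], [-0.263, 0.965, -0.0], [-0.0, -0.0, -1.0]]
contact_force: [-2.3, 1.6, 6.3]
gripper_width: 0.707
grasp_force: 65.9
```

Contact at z 0.0398, where 0.040 was expected. Release slowly and rise.

play_rows(steps=[0, 0, 0, 0, 0, 0, -0.5, 0, 0, 0, 0, 0, 0, -0.7, 0, 0, 0, 0, 0, 0, -1, 0, 0, 0, 0, 0, 0, -1, 0, 0, 0, 0, 0, 0, -1])

```text
t: 24.25
ee_pos: [0.4844, -0.2689, 0.0392]
orientation: [[-0.965, -0.263, -0.0], [-0.263, 0.965, 0.0], [0.0, 0.0, -1.0]]
contact_force: [-0.8, -0.1, 0.3]
gripper_width: 1.003
grasp_force: 0.0
```

play_rows(steps=[0, 0, 0, 0, 0, -0.02, -1, 0, 0, 0, 0, 0, -0.1, -1, 0, 0, 0, 0, 0, -0.25, -1, 0, 0, 0, -0.1, 0, -0.3, -1, 0, 0, 0, -0.18, 0, -0.3, -1])

```text
t: 24.88
ee_pos: [0.5346, -0.2553, 0.2289]
orientation: [[-0.965, -0.262, 0.001], [-0.262, 0.965, -0.001], [-0.001, -0.001, -1.0]]
contact_force: [0.2, -0.6, -0.0]
gripper_width: 1.003
grasp_force: 0.0
```

play_rows(steps=[0, 0, 0, 0, 0, 0, -1, 0, 0, 0, 0, 0, 0, -1, 0, 0, 0, 0, 0, 0, -1, 0, 0, 0, 0, 0, 0, -1, 0, 0, 0, 0, 0, 0, -1])

```text
t: 25.5
ee_pos: [0.5343, -0.2553, 0.2257]
orientation: [[-0.965, -0.263, -0.001], [-0.263, 0.965, 0.0], [0.0, 0.001, -1.0]]
contact_force: [0.3, 0.0, 0.0]
gripper_width: 1.001
grasp_force: 0.0
```

```bash
python3 snap.py w9;python3 - <<'E'
from meas import *
im=cv2.imread("pics/w9.png");z=np.load("pics/w9.npz");K,T=z["K"],z["T"]
P,M=wood(im,K,T,.054,(215,15,305,230))
r=rect(P,.265);print({k:np.round(v,4) for k,v in r.items()})
E
```

```text
pos [ 0.5343 -0.2553  0.2257] drift mm [0.07 0.01 0.15]
{'yaw': np.float64(0.2671), 'slopes': array([ 0.0014, -0.0014]), 'length': np.float64(0.205), 'width': np.float64(0.0603), 'ctr': array([ 0.4844, -0.2686]), 'lo': array([ 0.3855, -0.2957]), 'hi': array([ 0.5832, -0.2416])}
```

View pics/w9v.png

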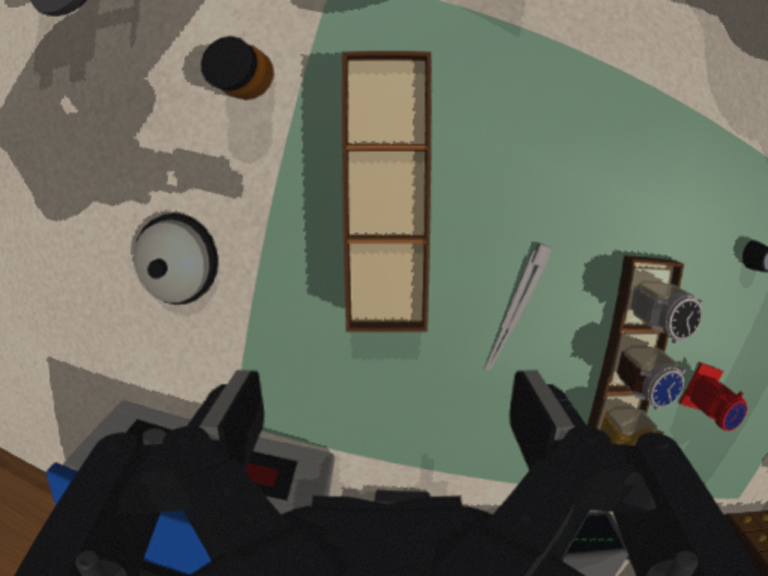

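The tray lies on the pile at (387,190). It measures 205 x 60 mm at z = 0.054, with centre and yaw matching the pile, and all three watches stand in tray_two. Handing in.

```bash
python3 -c "
from workcell import ctrl
print(ctrl.close_job())"
```

```text
the job is handed in; nothing more can be done
None
```

The job is handed in, with no verdict returned: the last wrist image shows the lone watch upright in tray_two's middle compartment and the emptied tray lying on the pile, centre within about 1 mm of it.

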